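Refit the geared spindle of the netting winder

TASK

The netting winder's gear case stands open on the bench and its spindle lies in the sloped wooden rest. Lift the spindle out and stand it upright on its gear on the rubber tile and let go, so that you can take it again straight from above; then lower it over the post in the gear case, rocking it about its axis until its teeth slip between those of the locked pinion, and leave it standing fully home. Be gentle with the teeth: never press or knock the spindle against the gear case with more than 60 N, and leave everything else on the bench where it is.

Things in the scene. Friction and masses are not known exactly. Their poses are not given: they have to be found in the camera images.
- spindle_centre (a point): Loose spindle, 130 mm, 0.47-0.66 kg: smooth aluminium tube 34 mm across, black top end; at the foot a cream nylon gear, 14 teeth, 93 mm over tips, 20 mm thick (0-20 mm above foot), 46 mm collar up to 33 mm. Underneath a 26 mm bore, 60 mm deep. Point on the axis 65 mm above the foot; z runs along the tube from gear to top. A tooth points along its x. Mass centre about 45 mm above the foot.
- case_seat (a point): Fixed green gear case, open on top. Point: where the foot's centre rests when home, 24 mm above bench on the axis of the steel post (24 mm thick, to 50 mm above this point, top 14 mm tapering to 14 mm). z up, x towards the pinion. Walls reach 71 mm above it, outer faces at x -66 and 120, y +-66 mm; behind (x 120-275 mm) worm box and motor, to 81 mm above it.
- pinion_axle (a point): Centre of the top face of the steel drive pinion, fixed on the case 72 mm along x from the post's axis, 20 mm above the seat (same height as gear thickness): 10 teeth, 69 mm over tips. It is locked and does not turn; at what angle its teeth stand is not told. Gear pitch is 25.7 deg; teeth enter only within about 1.5 deg of true. Until they do, the foot rests on the pinion, 20 mm too high.
- tile_top (a point): Fixed red-brown rubber tile, 160 x 160 x 20 mm, on the bench. Point: centre of its top face, z up, x and y along its sides. The spindle stands firmly on its gear anywhere near its middle.
- rest: Fixed sloped timber rest, plank base 85 x 190 x 16 mm; origin under its centre, on the bench. The spindle lies in two V notches open to above, axis in the rest's y-z plane, gear at -y and low (foot centre at y -65, z 70 mm), top towards +y, rising 25 deg. Notches bear at 36-48 and 104-116 mm from the foot; between them the tube is free. A stop stands under the gear's foot. It is 120 mm high.
- pot: Small terracotta flower pot, loose bystander, 90 mm across the rim, 85 mm high; origin under its centre. Leave it alone.
- saucers: Stack of four terracotta saucers, loose bystander, 108 mm across, 35 mm high; origin under its centre. Leave alone.
- grease_tin: Blue grease tin with a white lid, loose bystander, 76 mm across, 75 mm high; origin under its centre. Leave it alone.
Things that resemble listed ones, but are neither listed nor needed, are in the scene too. Of the things like the part that bears tile_top, leave any that is yellow; of the rest the larger one is meant.

How it is judged:
By the outcome, as a careful person would: the job done as asked, in the order asked, and still so for the second after the job is handed in, with the robot touching nothing.
It also fails if it takes over 67 s, if anything falls off the work surface, if the arm or the gripper's body presses on something with over 40 N, if the wrist force passes 120 N, or if a joint passes its speed limit or range.

ROBOT

A 6-joint arm with a two-finger parallel gripper is mounted at the origin on the work surface. World frame = base frame: x ahead of the robot, y to its left, z up, the work surface at z = 0. Lengths are in m, angles in rad, forces in N, time in s.
With the tool pointing down it reaches from about 0.275 to 0.85 m from the base axis. Payload 19 kg.
Tool frame: the origin (TCP) lies at the very end of the fingers, on their centre line; the grasp point (between the pads) lies 19 mm behind it; z points along the fingers, x is the direction in which the jaws open and shut, and the axes are right-handed (so a half turn about z gives the same grasp; the last joint's range is limited). The gripper opens to 85 mm and grips with 20 to 120 N. Pads are 22 mm wide; open, the fingers measure 114 mm over their backs; the gripper's body (76 mm by 85 mm) begins 54 mm behind the grasp point. The pads swing forward as they close: fully open they stand 13 mm farther back than shut.
Start: joints at [1.164, 0.15, 1.437, -0, 1.554, -0.134], TCP at [0.155, 0.554, 0.231] pointing down, gripper open.
Joint ranges: [-2.8, 2.8], [-0.68, 2.1], [0.12, 2.68], [-1.39, 4.53], [0.16, 2.79], [-2.81, 2.81]. Speed limits (rad/s): [1.89, 1.89, 2.22, 3.01, 3.01, 3.01].

INTERFACE

Orientations are given as a unit quaternion [w, x, y, z].
In Python, from station import ctrl gives the robot as it stands. Calls block until the motion is done:
- ctrl.move_ptp(position, orientation): joint-space move of the TCP to a pose.
- ctrl.line_to(position, v=0.15, orientation=None, stop_force=None): straight line of the TCP; orientation=None keeps the orientation; v is the mean speed in m/s. With stop_force (N) it stops when the force on the tool has changed by that much, and returns True; else False.
- ctrl.move_joints(angles): joint-space move.
- ctrl.set_gripper(opening, strength=None): finger opening in m; strength is the grip in N (None keeps the last); returns when the fingers have stopped.
- ctrl.pause(seconds).
- ctrl.inverse_kinematics(position, orientation): joint angles nearest the present ones, or None.
- ctrl.get_state(): the state.
- ctrl.read_camera(name): name is "scene" or "side" or "wrist"; returns a dict with "pixels" (400x640x3 uint8, blue, green, red), "fx", "fy", "cx", "cy" (pixels), "extrinsics" (4x4, takes a point from camera to world coordinates). Camera axes: x right, y down, z forward; pixel columns grow to the right and rows downward; lengths in m; the calibration is good to about 2 mm. A picture is of the moment at which its call begins. There is no depth.
A pose or a line that the arm cannot do raises ctrl.PlanningError and nothing moves.
- ctrl.finish_job(): hands the job in, once; it reports no verdict.
The state is a dict: "time_s": time; "joint_positions": joint angles; "joint_vel": joint speeds; "joint_efforts": joint torques, N m; "tool_pos": TCP position; "orientation": TCP orientation; "wrist_force": force on the tool from outside, world axes, zero at the start; "torque": the same for the moment, N m; "width": finger opening in m.
Only numpy, scipy, OpenCV 4.12 (cv2) and the standard library are available. Lean on these libraries where they do the work, as an engineer would, in place of code of your own. Each camera call takes 0.05 s, during which the arm holds its last target.

## Working session

There is one attempt and no reset: what is moved stays moved. The work goes in short steps, each a Python script; the robot and the scene stay as the last script left them, time stands still between calls to the robot, and variables do not carry over. Pictures are saved under pics/ and viewed, and the job is handed in when it is done.

```bash
ls; mkdir -p pics
python3 - <<'E'
from station import ctrl
import cv2,numpy as np
for n in ["scene","side","wrist"]:
    c=ctrl.read_camera(n); cv2.imwrite(f"pics/{n}0.png",c["pixels"])
    print(n,c["fx"],c["fy"],c["cx"],c["cy"],np.round(c["extrinsics"],3).tolist())
s=ctrl.get_state();print(s)
E
```

```text
pics
scene 489.2102900974104 489.2102900974104 314.47148188762367 205.79484786837008 [[0.548, 0.617, -0.565, 1.175], [0.836, -0.389, 0.386, -0.472], [0.018, -0.684, -0.729, 0.952], [0.0, 0.0, 0.0, 1.0]]
side 451.6452941287549 451.6452941287549 322.5781888216098 196.61401162855302 [[0.826, -0.337, 0.451, -0.0], [-0.563, -0.495, 0.661, -0.754], [0.0, -0.801, -0.599, 0.761], [0.0, 0.0, 0.0, 1.0]]
wrist 306.12915922522814 306.12915922522814 314.56140459666136 201.51332935236354 [[0.27, 0.924, 0.272, 0.086], [0.963, -0.259, -0.077, 0.573], [-0.001, 0.283, -0.959, 0.374], [0.0, 0.0, 0.0, 1.0]]
{'time_s': 0.15, 'joint_positions': array([ 1.16399967e+00,  1.50862786e-01,  1.43783929e+00,  2.37495017e-05,
        1.55377547e+00, -1.33993263e-01]), 'joint_vel': array([-1.97104268e-04, -1.09368218e-03,  3.80546742e-05, -1.53280154e-03,
        1.05099054e-03, -3.76780666e-04]), 'joint_efforts': array([ 3.29692884e-03, -7.13381910e+01, -5.71042085e+01, -1.34245633e-04,
        7.28249564e-03, -1.34665820e-04]), 'tool_pos': array([0.15486306, 0.55357526, 0.23084109]), 'orientation': array([ 2.07588220e-04,  7.96690769e-01,  6.04386981e-01, -3.90904401e-04]), 'wrist_force': array([ 0.12285932, -0.41340188,  0.23320279]), 'torque': array([ 0.02439074, -0.00523589, -0.04716591]), 'width': 0.08538429408028185}
```

View pics/scene0.png

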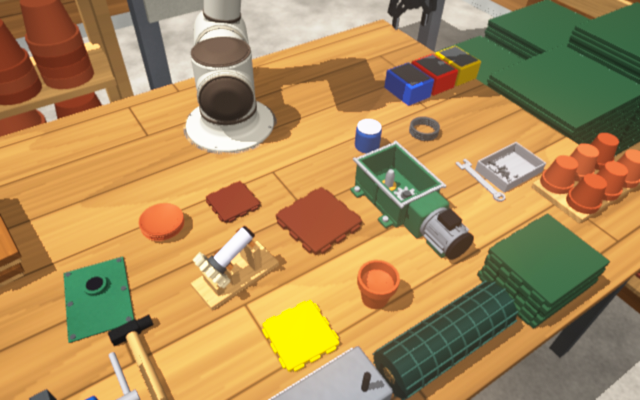

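View pics/side0.png

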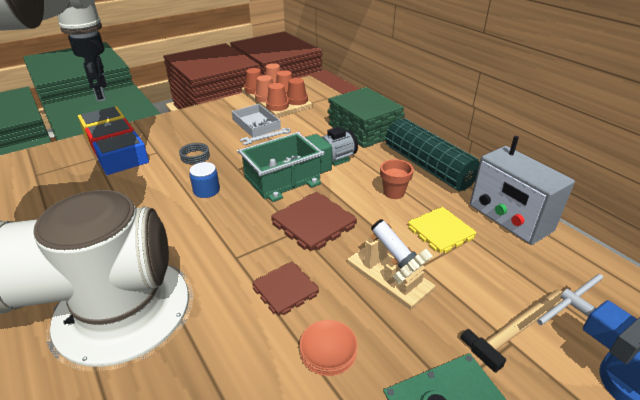

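View pics/wrist0.png

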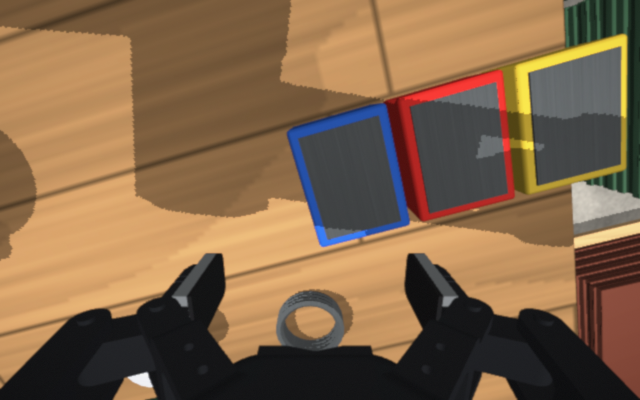

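The choices, with scene-camera pixels:
- **Tile:** the large red-brown one at (318,220). The small red-brown one at (232,201) and the yellow one at (300,335) are rejected.
- **Spindle:** the only tube, in the rest at (235,250). The grey ring at (425,128) and the green plate with a boss at (95,285) are not it.
- **Case:** the open green box at (400,180).

Next is a close crop to check.

Run:
```python
import cv2,numpy as np
s=cv2.imread("pics/scene0.png");d=cv2.imread("pics/side0.png")
a=cv2.resize(s[130:310,185:475],None,fx=2.7,fy=2.7,interpolation=cv2.INTER_CUBIC)
b=cv2.resize(d[120:310,230:480],None,fx=3,fy=3,interpolation=cv2.INTER_CUBIC)
cv2.imwrite("pics/sc.png",a);cv2.imwrite("pics/sd.png",b)
```

```text
(no output)
```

View pics/sc.png

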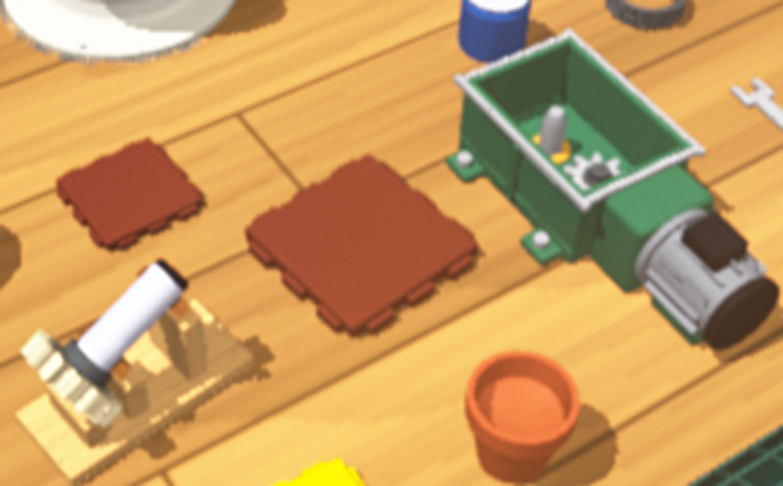

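View pics/sd.png

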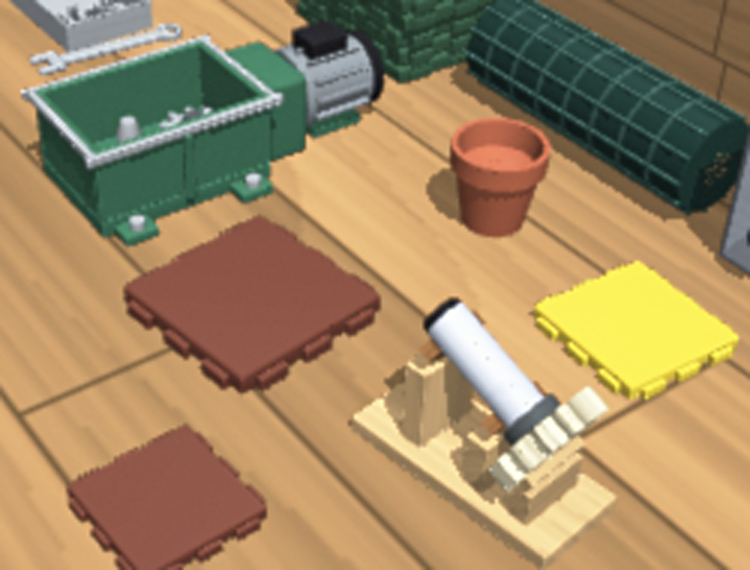

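The crops confirm the choices: the spindle lies in the rest, the large tile is free, and the case shows the post at about (389,178) and the pinion at about (405,192) in scene. Now the rough geometry.

```bash
cat > h.py <<'E'
import numpy as np,cv2
from scipy.spatial.transform import Rotation as R
CAM={"scene":None}
def ray(c,p):
    E=np.asarray(c["extrinsics"]);d=np.array([(p[0]-c["cx"])/c["fx"],(p[1]-c["cy"])/c["fy"],1.])
    d=E[:3,:3]@d;return E[:3,3],d/np.linalg.norm(d)
def plane(c,p,z):
    o,d=ray(c,p);return o+d*(z-o[2])/d[2]
def tri(*cp):
    A=np.zeros((3,3));b=np.zeros(3);L=[]
    for c,p in cp:
        o,d=ray(c,p);P=np.eye(3)-np.outer(d,d);A+=P;b+=P@o;L.append((o,d))
    X=np.linalg.solve(A,b)
    return X,[float(np.linalg.norm((np.eye(3)-np.outer(d,d))@(X-o)))*1000 for o,d in L]
def proj(c,X):
    E=np.asarray(c["extrinsics"]);q=E[:3,:3].T@(np.asarray(X)-E[:3,3])
    return np.array([c["fx"]*q[0]/q[2]+c["cx"],c["fy"]*q[1]/q[2]+c["cy"]])
def wxyz(Rm):
    q=R.from_matrix(Rm).as_quat();return [q[3],q[0],q[1],q[2]]
E
cat > m1.py <<'E'
from station import ctrl
from h import *
import pickle
np.set_printoptions(precision=4,suppress=True)
S=ctrl.read_camera("scene");D=ctrl.read_camera("side")
pickle.dump((S,D),open("c0.pkl","wb"))
s=lambda x,y:(185+(x+.5)/2.7-.5,130+(y+.5)/2.7-.5)
d=lambda x,y:(230+(x+.5)/3-.5,120+(y+.5)/3-.5)
rs=[(570,33),(703,150),(585,205),(457,80)];rd=[(27,95),(208,40),(280,98),(93,160)]
print("rim z.095");
for p in rs: print(plane(S,s(*p),.095))
for p in rd: print(plane(D,d(*p),.095))
for a,b in zip([rs[1],rs[2],rs[3],rs[0]],[rd[1],rd[2],rd[3],rd[0]]): print("tri",tri((S,s(*a)),(D,d(*b))))
print("tile")
for n,c in (("S",S),("D",D)):
    hsv=cv2.cvtColor(c["pixels"],cv2.COLOR_BGR2HSV)
    m=cv2.inRange(hsv,(0,110,60),(9,255,190))
    k,l,st,ce=cv2.connectedComponentsWithStats(m)
    for i in range(1,k):
        if st[i,4]>600: print(n,st[i],ce[i],plane(c,ce[i],.02))
print("top",tri((S,s(168,272)),(D,d(442,313))))
print("collar",tri((S,s(88,363)),(D,d(530,420))))
print("post",tri((S,s(555,110)),(D,d(129,120))))
print("pin",tri((S,s(600,172)),(D,d(187,118))))
E
python3 m1.py
```

```text
rim z.095
[0.4291 0.3025 0.095 ]
[0.6273 0.2984 0.095 ]
[0.6226 0.1592 0.095 ]
[0.4261 0.1619 0.095 ]
[0.4254 0.2929 0.095 ]
[0.6239 0.2874 0.095 ]
[0.6205 0.1534 0.095 ]
[0.4248 0.1595 0.095 ]
tri (array([0.6277, 0.297 , 0.0922]), [3.0055727675570476, 3.005572767556979])
tri (array([0.6227, 0.1584, 0.0933]), [1.6851676545567813, 1.6851676545567533])
tri (array([0.4257, 0.162 , 0.0939]), [0.6130506005225431, 0.6130506005225765])
tri (array([0.4282, 0.3027, 0.0914]), [2.375899567529105, 2.3758995675291836])
tile
S [  20    0   73   89 4330] [55.3423 43.66  ] [-0.752 -0.341  0.02 ]
S [   0   19   41   86 2179] [15.1804 70.8261] [-0.6323 -0.5028  0.02  ]
S [ 55  93  46  25 616] [ 76.4399 104.5081] [-0.3231 -0.3788  0.02  ]
S [  0 110  46  26 650] [ 20.7123 121.54  ] [-0.3221 -0.5455  0.02  ]
S [ 557  136   82   72 1930] [595.1513 178.2746] [0.784  0.7437 0.02  ]
S [ 206  182   54   40 1305] [232.4759 201.7119] [ 0.3262 -0.1526  0.02  ]
S [ 277  188   84   65 3204] [318.2076 220.3162] [0.5005 0.0015 0.02  ]
D [ 164   32  195   79 8339] [248.6943  70.8743] [0.8074 1.0014 0.02  ]
D [ 272  192   84   59 2876] [313.4611 220.9583] [ 0.4802 -0.0088  0.02  ]
D [ 253  262   66   53 2061] [285.0864 288.148 ] [ 0.3056 -0.1627  0.02  ]
top (array([ 0.5191, -0.2022,  0.1271]), [0.3393319683877454, 0.3393319683877628])
collar (array([ 0.5333, -0.2869,  0.0808]), [0.500577455919347, 0.5005774559192621])
post (array([0.4976, 0.2292, 0.0762]), [1.5828684893103206, 1.5828684893103306])
pin (array([0.566 , 0.2352, 0.0487]), [1.0113412122737226, 1.0113412122736996])
```

```bash
cat >> h.py <<'E'
def down(psi):  # tool down, jaw axis x at world angle psi (deg)
    p=np.radians(psi);c,s=np.cos(p),np.sin(p)
    return np.array([[c,s,0],[s,-c,0],[0,0,-1.]])
E
python3 - <<'E'
from station import ctrl
from h import *
import pickle
ctrl.move_ptp([0.612,0.23,0.165],wxyz(down(90)))
ctrl.pause(.15)
W=ctrl.read_camera("wrist");pickle.dump(W,open("wcase.pkl","wb"))
cv2.imwrite("pics/wcase.png",W["pixels"])
s=ctrl.get_state();print(s["time_s"],s["tool_pos"],s["joint_positions"],np.round(W["extrinsics"],3))
E
```

```text
2.4833 [0.61173072 0.23060532 0.16514095] [ 2.42733493e-01  3.41446206e-01  1.33540402e+00  3.53669124e-05
  1.46460198e+00 -1.32889529e+00] [[-0.001  0.959  0.283  0.54 ]
 [ 1.     0.     0.     0.23 ]
 [ 0.     0.283 -0.959  0.308]
 [ 0.     0.     0.     1.   ]]
```

View pics/wcase.png

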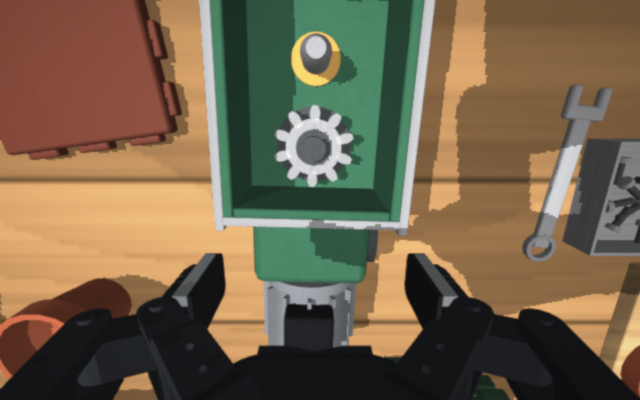

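The wrist view shows the post top at (316,47), the pinion at (314,147) with clear teeth, and the case rim from (205,0) to (405,225). Next I extract the post position and the pinion phase.

```bash
cat > pin.py <<'E'
from h import *
import pickle
np.set_printoptions(precision=4,suppress=True)
W=pickle.load(open("wcase.pkl","rb"));im=W["pixels"]
hsv=cv2.cvtColor(im,cv2.COLOR_BGR2HSV)
m=((hsv[...,1]<45)&(hsv[...,2]>95)).astype(np.uint8)
k,l,st,ce=cv2.connectedComponentsWithStats(m)
for i in range(1,k):
    if st[i,4]>80: print(st[i],ce[i])
i=l[150,292] or l[131,303]; print("lab",i)
M=(l==l[147,290]).astype(np.uint8) if l[147,290] else (l==i).astype(np.uint8)
cs,_=cv2.findContours(M,cv2.RETR_EXTERNAL,cv2.CHAIN_APPROX_NONE)
c=max(cs,key=cv2.contourArea)[:,0,:].astype(float)
P=np.array([plane(W,p,.044)[:2] for p in c])
ctr,r=cv2.minEnclosingCircle((P*1000).astype(np.float32)); print("enclosing",ctr,r)
def ph(C):
    th=np.unwrap(np.arctan2(*(P-C).T[::-1]));rr=np.hypot(*(P-C).T)
    t=np.linspace(-np.pi,np.pi,1440,endpoint=False);o=np.argsort(th%(2*np.pi))
    f=np.interp(t%(2*np.pi),(th%(2*np.pi))[o],rr[o],period=2*np.pi)
    F=np.sum((f)*np.exp(-10j*t));return f,np.degrees(-np.angle(F)/10),abs(F)/720*1000,np.angle(np.sum(f*np.exp(-1j*t))),abs(np.sum(f*np.exp(-1j*t)))/720*1000
C=np.array(ctr)/1000
for _ in range(5):
    f,a,amp,d,e=ph(C);print(C,"tooth phase deg mod36",a,"amp",amp,"ecc mm",e)
    C=C+e/1000*np.array([np.cos(d),np.sin(d)])
pm=((hsv[...,1]<45)&(hsv[...,2]>150)).astype(np.uint8)[30:65,295:335]
ys,xs=np.nonzero(pm);pc=(xs.mean()+295,ys.mean()+30);print("post top px",pc,len(xs),plane(W,pc,.074))
# outer rim edges
g=cv2.resize(im[0:240,190:430],None,fx=2.5,fy=2.5,interpolation=cv2.INTER_NEAREST);cv2.imwrite("pics/pcrop.png",g)
E
python3 pin.py
```

```text
[ 199    0  237  235 6230] [315.6396 139.2788]
[301  34  27  29 586] [313.5307  47.5785]
[ 526   85   86  176 3365] [566.1471 166.6113]
[ 274  105   80   83 3834] [312.6562 144.9426]
[ 590  142   50  114 2262] [619.4991 201.8126]
[570 177  11  37 193] [575.9585 199.8601]
[ 264  281   92   65 3065] [305.2819 305.9188]
[173 296  15  10  96] [181.3229 299.7917]
[442 296  15  11 103] [447.6602 300.0485]
lab 7
enclosing (569.732666015625, 229.23580932617188) 35.12623596191406
[0.5697 0.2292] tooth phase deg mod36 -2.3588280700837876 amp 5.643152565867525 ecc mm 0.7837227080678356
[0.5689 0.2293] tooth phase deg mod36 -2.3869502693978064 amp 5.637547933101609 ecc mm 0.02964503715435592
[0.5689 0.2293] tooth phase deg mod36 -2.3860630360474735 amp 5.63604508269314 ecc mm 0.06037233429069994
[0.5689 0.2293] tooth phase deg mod36 -2.375994457057274 amp 5.605177657238081 ecc mm 0.13389597750300397
[0.5689 0.2295] tooth phase deg mod36 -2.3933932019582156 amp 5.58235606059127 ecc mm 0.25681618477642276
post top px (np.float64(315.2078947368421), np.float64(46.84473684210526)) 380 [0.4973 0.2309 0.074 ]
```

View pics/pcrop.png

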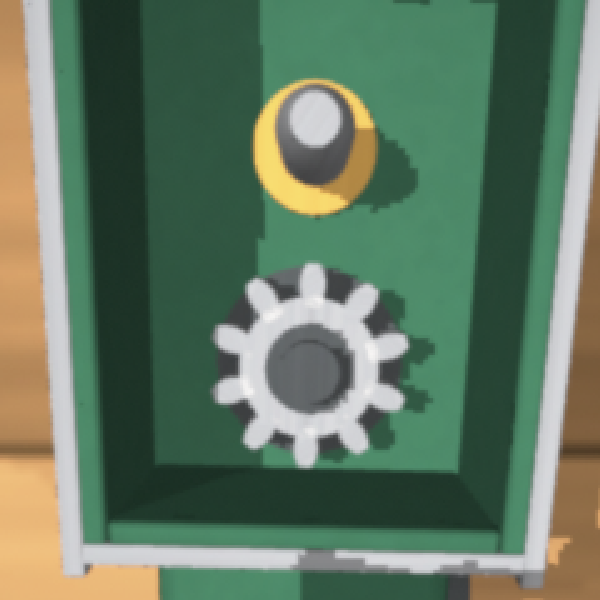

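Run:
```python
from station import ctrl
from h import *
import pickle
ctrl.move_ptp([0.535,-0.29,0.23],wxyz(down(9.5)))
ctrl.pause(.1)
W=ctrl.read_camera("wrist");pickle.dump(W,open("wrest.pkl","wb"))
cv2.imwrite("pics/wrest.png",W["pixels"])
s=ctrl.get_state();print(s["time_s"],s["tool_pos"],s["joint_positions"],np.round(W["extrinsics"],3))
```

```text
4.55 [ 0.53537693 -0.2892874   0.22989742] [-6.21983782e-01  2.21043963e-01  1.35711820e+00  7.97770871e-05
  1.56359909e+00 -7.89230236e-01] [[ 0.986  0.159  0.047  0.524]
 [ 0.166 -0.946 -0.279 -0.218]
 [-0.     0.283 -0.959  0.373]
 [ 0.     0.     0.     1.   ]]
```

View pics/wrest.png

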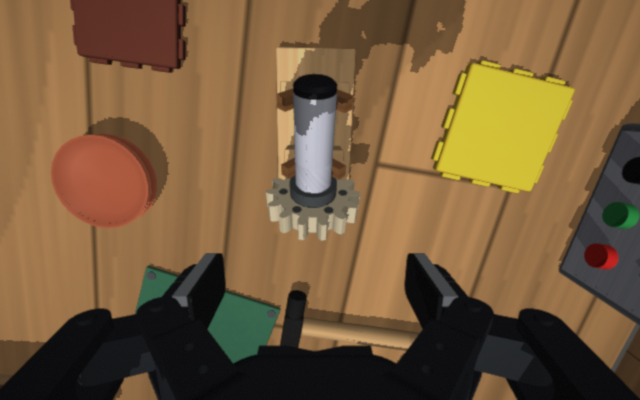

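The wrist view shows the spindle nearly vertical in the picture, with its black top at (315,86), collar at (313,190) and gear at (313,205). The fingers straddle that line and the yaw guess is good. Next I compute the axis and check IK for the grasp and the placing.

```bash
cat > grasp.py <<'E'
from h import *
import pickle
np.set_printoptions(precision=4,suppress=True)
W=pickle.load(open("wrest.pkl","rb"));im=W["pixels"]
hsv=cv2.cvtColor(im,cv2.COLOR_BGR2HSV)
# tube edges: light, low saturation
mid=[]
for r in range(108,170,4):
    x=np.nonzero((hsv[r,285:345,1]<70)&(hsv[r,285:345,2]>70))[0]+285
    mid.append((r,x.min(),x.max()))
print(mid)
# mid-line -> vertical-plane line: point by heights of axis
tops=[];
for r,a,b in mid: tops.append(((a+b)/2,r))
el=np.radians(25)
S,D=pickle.load(open("c0.pkl","rb"))
T=plane(W,(315,86),.07+.130*np.sin(el)+.0); C=plane(W,(313,190),.07+.033*np.sin(el))
print("top",T,"collar",C,"yaw",np.degrees(np.arctan2(*(T-C)[1::-1])), np.hypot(*(T-C)[:2]),.097*np.cos(el))
E
python3 grasp.py
```

```text
[(108, np.int64(294), np.int64(335)), (112, np.int64(294), np.int64(335)), (116, np.int64(294), np.int64(335)), (120, np.int64(295), np.int64(334)), (124, np.int64(295), np.int64(334)), (128, np.int64(294), np.int64(334)), (132, np.int64(294), np.int64(333)), (136, np.int64(294), np.int64(333)), (140, np.int64(294), np.int64(333)), (144, np.int64(294), np.int64(333)), (148, np.int64(294), np.int64(333)), (152, np.int64(295), np.int64(332)), (156, np.int64(295), np.int64(332)), (160, np.int64(294), np.int64(332)), (164, np.int64(295), np.int64(332)), (168, np.int64(295), np.int64(331))]
top [ 0.5211 -0.2002  0.1249] collar [ 0.5346 -0.2913  0.0839] yaw 98.41294838080904 0.09203434542329364 0.08791185534255505
```

```bash
cat > plan.py <<'E'
from h import *
RY=8.6
def tilt(yaw,phi):
    """tool: horizontal heading yaw (deg) of tool z, inclination phi from straight down; jaw x horizontal = heading-90"""
    h=np.radians(yaw);p=np.radians(phi);H=np.array([np.cos(h),np.sin(h),0])
    z=H*np.sin(p)-np.array([0,0,np.cos(p)]);x=np.array([np.sin(h),-np.cos(h),0]);y=np.cross(z,x)
    return np.stack([x,y,z],1)
G=np.array([.5282,-.2518,.1013]);d=.023;TH=55
Rg=tilt(90+RY,TH-65)
tcp=lambda g,Rm:g+d*Rm[:,2]
TILE=np.array([.49,-.003,.02])
E
python3 - <<'E'
from station import ctrl
from plan import *
np.set_printoptions(precision=3,suppress=True)
print(wxyz(Rg),Rg)
for z in(0,.08,.14):print("g",ctrl.inverse_kinematics(tcp(G+[0,0,z],Rg),wxyz(Rg)))
for yaw in (0,20,-20,40,60,-40):
    Rp=tilt(yaw,TH)
    print(yaw,[ctrl.inverse_kinematics(tcp(TILE+[0,0,.076+z],Rp),wxyz(Rp)) for z in (0,.1)])
E
```

```text
[np.float64(0.08691041096930414), np.float64(0.9933905430336296), np.float64(0.07469341013405693), np.float64(0.006534826626822348)] [[ 0.989  0.147  0.026]
 [ 0.15  -0.974 -0.172]
 [ 0.     0.174 -0.985]]
g [-0.506  0.219  1.686 -0.152  1.134 -0.598]
g [-0.506  0.153  1.593 -0.144  1.291 -0.623]
g [-0.506  0.121  1.506 -0.14   1.409 -0.641]
0 [array([-0.332, -0.271,  2.477,  1.563,  0.27 , -0.187]), array([-0.332, -0.488,  2.358,  0.695,  0.429,  0.727])]
20 [array([-0.608, -0.186,  2.417,  1.332,  0.76 , -0.359]), array([-0.608, -0.396,  2.308,  1.051,  0.881,  0.049])]
-20 [None, array([ 0.016, -0.402,  2.311, -0.795,  0.422,  2.535])]
40 [array([-0.715, -0.018,  2.274,  1.149,  1.09 , -0.53 ]), array([-0.715, -0.208,  2.18 ,  1.037,  1.221, -0.256])]
60 [array([-0.712,  0.149,  2.091,  0.976,  1.333, -0.655]), array([-0.712, -0.014,  2.011,  0.942,  1.473, -0.453])]
-40 [array([ 0.245, -0.024,  2.279, -1.362,  0.745, -2.753]), None]
```

Run:
```python
from station import ctrl
from plan import *
np.set_printoptions(precision=3,suppress=True)
q=wxyz(Rg);t=tcp(G,Rg)
ctrl.move_ptp(t-.08*Rg[:,2],q)
print(ctrl.line_to(t,v=.12,stop_force=15))
ctrl.set_gripper(0.0,100)
s=ctrl.get_state();print(s["time_s"],s["tool_pos"]-t,s["width"],s["wrist_force"])
W=ctrl.read_camera("side")["pixels"][140:310,280:480]
cv2.imwrite("pics/g1.png",cv2.resize(W,None,fx=3,fy=3))
```

```text
False
6.3667 [-0.     0.     0.001] 0.03168814478780427 [-5.019  3.621  8.048]
```

View pics/g1.png

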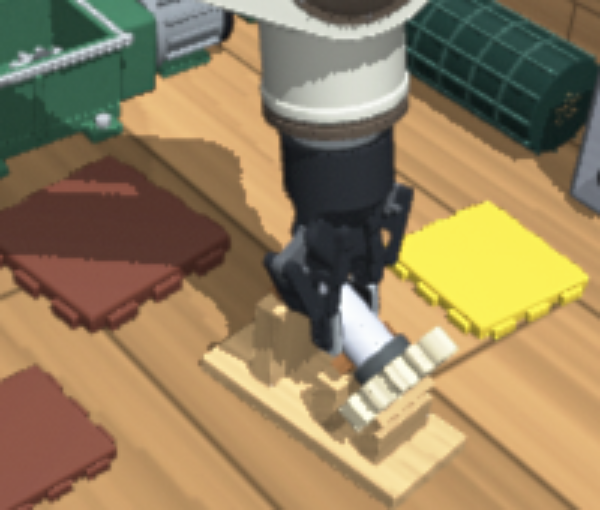

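The side view shows the fingers round the tube between the notches, with the gear still on its stop. Now lift it.

Run:
```python
from station import ctrl
from plan import *
np.set_printoptions(precision=3,suppress=True)
t=tcp(G,Rg)
ctrl.line_to(t+[0,0,.02],v=.08);ctrl.line_to(t+[0,0,.13],v=.2)
s=ctrl.get_state();print(s["time_s"],s["width"],s["wrist_force"],s["torque"])
Rp=tilt(60,TH)
ctrl.move_ptp(tcp(TILE+[0,0,.074+.06],Rp),wxyz(Rp));ctrl.pause(.2)
s=ctrl.get_state();print(s["time_s"],s["width"],s["wrist_force"],s["torque"])
import pickle
S=ctrl.read_camera("scene");D=ctrl.read_camera("side");pickle.dump((S,D),open("c1.pkl","wb"))
a=cv2.resize(S["pixels"][120:280,240:400],None,fx=2.5,fy=2.5);b=cv2.resize(D["pixels"][120:280,230:390],None,fx=2.5,fy=2.5)
cv2.imwrite("pics/p1.png",np.hstack([a,b]))
```

```text
7.5167 0.031465645652913495 [ 0.338  0.703 -5.41 ] [ 0.348  0.029 -0.012]
8.775 0.03148275049934521 [-0.743 -0.409 -4.393] [-0.816  0.423 -0.044]
```

View pics/p1.png

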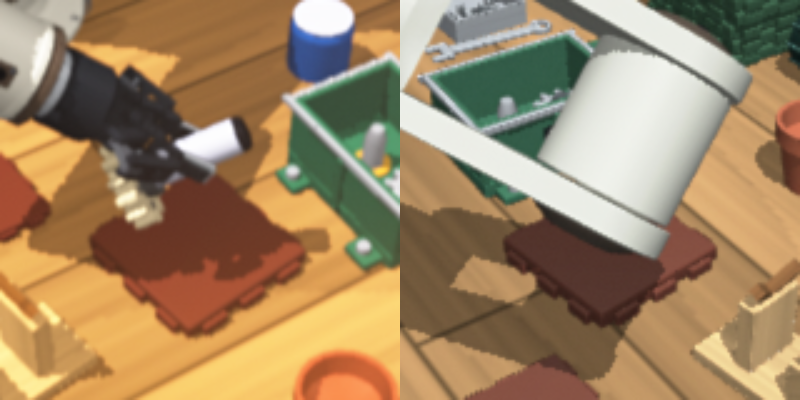

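The scene crop shows the tube far from upright (gear at about (295,195), black top at (336,173)), so it seems to have turned in the jaws. I'll look with the wrist camera and the full scene.

Run:
```python
from station import ctrl
from plan import *
import pickle
W=ctrl.read_camera("wrist");pickle.dump(W,open("w2.pkl","wb"));cv2.imwrite("pics/w2.png",W["pixels"])
s=ctrl.get_state();print(s["tool_pos"],s["orientation"],R.from_quat(np.roll(s["orientation"],-1)).as_matrix().round(3))
S,D=pickle.load(open("c1.pkl","rb"))
cv2.imwrite("pics/s2.png",cv2.resize(S["pixels"][140:240,260:360],None,fx=6,fy=6,interpolation=cv2.INTER_CUBIC))
```

```text
[0.49951692 0.01329004 0.14084833] [-0.44580312  0.85696757 -0.22930667  0.11951829] [[ 0.866 -0.286  0.409]
 [-0.5   -0.497  0.709]
 [ 0.    -0.819 -0.574]]
```

View pics/w2.png

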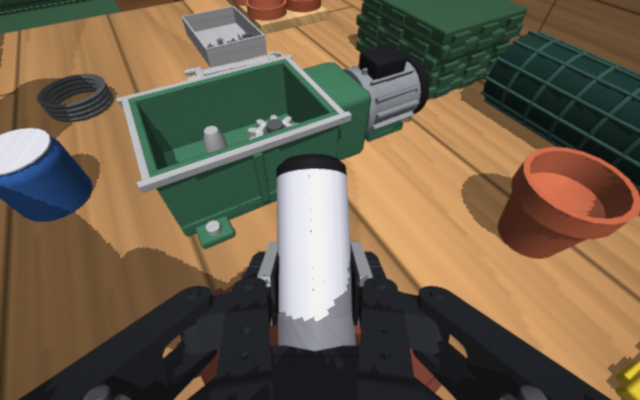

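View pics/s2.png

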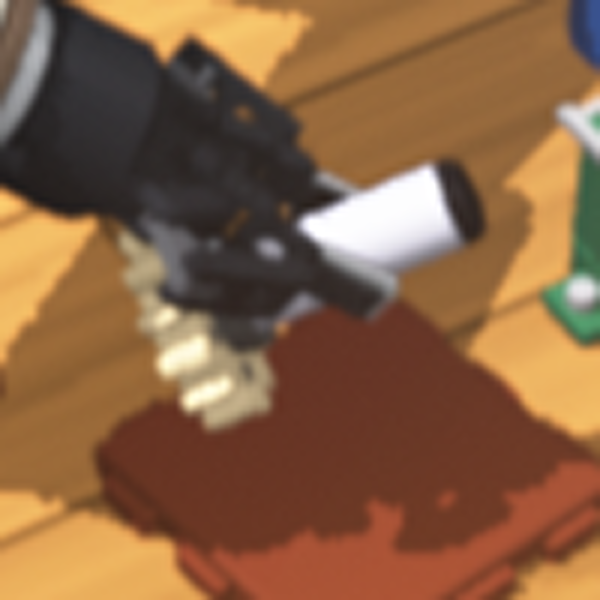

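Run:
```python
from plan import *
import pickle
np.set_printoptions(precision=3,suppress=True)
W=pickle.load(open("w2.pkl","rb"));S,D=pickle.load(open("c1.pkl","rb"))
g=TILE+[0,0,.134];H=np.array([.5,.866,0]);n=np.array([.866,-.5,0])
for e in (0,15,30,45,60,75,90,105,120):
    a=H*np.cos(np.radians(e))+np.array([0,0,np.sin(np.radians(e))])
    print(e,proj(W,g+.056*a),proj(S,g+.056*a),"foot",proj(S,g-.074*a))
s=lambda x,y:(260+x/6,140+y/6)
for c,p in ((W,(312,163)),(S,s(462,200))):
    o,d_=ray(c,p);X=o+d_*((g-o)@n)/(d_@n);v=X-g;print(X,"elev",np.degrees(np.arctan2(v[2],v@H)),np.linalg.norm(v))
print(tri((W,(312,163)),(S,s(462,200))))
```

```text
0 [313.406 186.96 ] [339.222 179.863] foot [283.951 181.297]
15 [313.325 171.215] [338.751 175.397] foot [285.236 187.09 ]
30 [313.212 159.683] [336.66 171.2 ] foot [288.512 192.306]
45 [313.065 154.344] [333.057 167.579] foot [293.502 196.629]
60 [312.883 157.925] [328.169 164.812] foot [299.846 199.817]
75 [312.67  173.662] [322.335 163.12 ] foot [307.127 201.701]
90 [312.445 204.302] [315.98  162.644] foot [314.898 202.189]
105 [312.241 250.027] [309.583 163.427] foot [322.695 201.262]
120 [312.104 306.026] [303.625 165.408] foot [330.056 198.973]
[ 0.489 -0.005  0.23 ] elev 91.8335814690962 0.07558861697203308
[0.515 0.04  0.175] elev 23.148653997506344 0.05398435387749866
(array([0.515, 0.041, 0.177]), [1.2378149417626445, 1.237814941762693])
```

Both views agree: the tube's elevation stayed near 25–30° because the gear caught on the high end of the rest in the joint move and pivoted in the jaws. I'll go low over the tile, loosen the grip so gravity swings the gear down, then use the tile to square it up.

```bash
cat > look.py <<'E'
from station import ctrl
from plan import *
import pickle,sys
def look(n,g,box=(140,240,260,360)):
    W=ctrl.read_camera("wrist");S=ctrl.read_camera("scene")
    pickle.dump((W,S,g),open(n+".pkl","wb"))
    a=cv2.resize(S["pixels"][box[0]:box[1],box[2]:box[3]],(400,400),interpolation=cv2.INTER_CUBIC)
    b=W["pixels"][:,120:520]
    cv2.imwrite(f"pics/{n}.png",np.hstack([a,b]))
E
python3 - <<'E'
from look import *
np.set_printoptions(precision=3,suppress=True)
Rp=tilt(60,TH);g=TILE+[0,0,.094]
print(ctrl.line_to(tcp(g,Rp),v=.1,stop_force=12))
ctrl.set_gripper(0.0,20);ctrl.pause(.4)
s=ctrl.get_state();print(s["time_s"],s["width"],s["wrist_force"],s["tool_pos"])
look("l1",g)
E
```

```text
False
10.0917 0.0313937980418858 [-0.104  0.625 -5.133] [0.499 0.013 0.101]
```

View pics/l1.png

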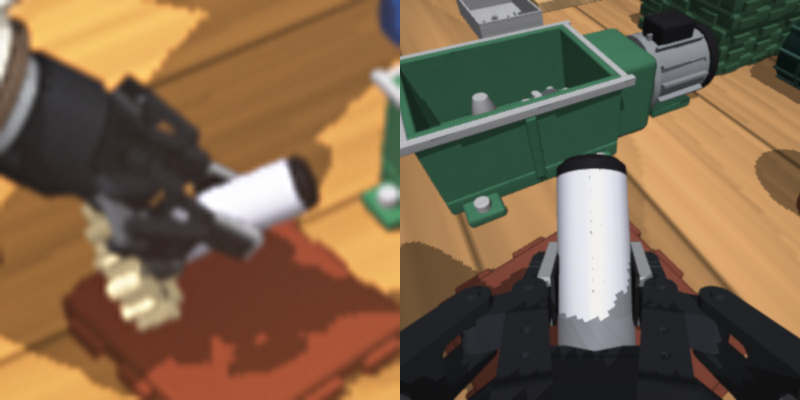

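The loosened grip (20 N) still holds at the same angle. The tile's far edge can lever it instead: hang the lower gear rim just outside the tile's +x side and draw the tool back, so the edge gently turns the foot flat. First I measure the tile edge and the present elevation.

Run:
```python
from look import *
np.set_printoptions(precision=3,suppress=True)
W,S,g=pickle.load(open("l1.pkl","rb"))
S0,D0=pickle.load(open("c0.pkl","rb"))
for n,c in (("S",S0),("D",D0)):
    hsv=cv2.cvtColor(c["pixels"],cv2.COLOR_BGR2HSV);m=cv2.inRange(hsv,(0,110,60),(9,255,190))
    k,l,st,ce=cv2.connectedComponentsWithStats(m)
    i=[i for i in range(1,k) if abs(ce[i][0]-316)<8 and abs(ce[i][1]-220)<5][0]
    cs,_=cv2.findContours((l==i).astype(np.uint8),0,2);P=np.array([plane(c,p[0],.02)[:2] for p in cs[0]],np.float32)
    r=cv2.minAreaRect(P*1000);print(n,r)
print("tri",tri((W,(312,163)),(S,(336.3,186.3))),g)
for h in (0,5,10,-80,-85):
  for off in ((.055,.085),(.0,.09)):
    Rp=tilt(h,TH);gg=np.array([.57+off[0],-.0,.02+off[1]])
    print(h,ctrl.inverse_kinematics(tcp(gg,Rp),wxyz(Rp)))
```

```text
S ((497.7206115722656, 3.273834228515625), (172.17799377441406, 172.7122344970703), 7.684716701507568)
D ((483.4386291503906, -4.770271301269531), (175.8268280029297, 177.64280700683594), 7.73874568939209)
tri (array([0.516, 0.041, 0.135]), [1.7915510642011918, 1.7915510642011703]) [ 0.49  -0.003  0.114]
0 [-0.204  0.041  2.187  1.787  0.17  -0.337]
0 [-0.239 -0.09   2.3    1.645  0.196 -0.214]
5 [-0.259  0.045  2.184  1.631  0.282 -0.267]
5 [-0.303 -0.087  2.297  1.545  0.317 -0.205]
10 [-0.311  0.054  2.174  1.54   0.393 -0.26 ]
10 [-0.363 -0.075  2.287  1.478  0.435 -0.227]
-80 [ 0.271  0.489  1.592 -0.987  1.358 -2.665]
-80 [ 0.297  0.397  1.719 -0.983  1.357 -2.623]
-85 [ 0.267  0.525  1.536 -0.951  1.429 -2.64 ]
-85 [ 0.291  0.432  1.667 -0.946  1.424 -2.596]
```

Run:
```python
from look import *
S0,D0=pickle.load(open("c0.pkl","rb"))
print(plane(S0,(378,276),.085),plane(D0,(396,172),.085),tri((S0,(378,276)),(D0,(396,171))))
```

```text
[ 0.74912037 -0.0110164   0.085     ] [ 0.73506711 -0.0278403   0.085     ] (array([ 0.74754844, -0.01114384,  0.07768833]), [3.7124044220303354, 3.712404422030261])
```

Run:
```python
from look import *
np.set_printoptions(precision=3,suppress=True)
hd=7.7;h=np.radians(hd);H=np.array([np.cos(h),np.sin(h),0]);N=np.array([-np.sin(h),np.cos(h),0]);Z=np.array([0,0,1.])
C=np.array([.4905,-.001,.02]);E=C+.083*H+.042*N
Rp=tilt(hd,TH);q=wxyz(Rp)
def gp(e,off,ov=0):
    e=np.radians(e);v=-.074*np.array([np.cos(e),np.sin(e)])+off*np.array([np.sin(e),-np.cos(e)])-ov*np.array([-np.cos(e),-np.sin(e)])*-1
    return E-v[0]*H-v[1]*Z
s=ctrl.get_state();R0=R.from_quat(np.roll(s["orientation"],-1)).as_matrix()
ctrl.line_to(s["tool_pos"]+[0,0,.08],v=.2)
ctrl.set_gripper(0.0,30)
st=gp(24,.030)+.025*H
ctrl.move_ptp(tcp(st+.08*Z,Rp),q)
print(ctrl.line_to(tcp(st,Rp),v=.12,stop_force=12))
s=ctrl.get_state();print(s["time_s"],s["tool_pos"]-tcp(st,Rp),s["wrist_force"])
look("l2",st,(140,240,290,390))
np.save("E.npy",E)
```

```text
False
13.125 [ 0.    -0.001  0.001] [ 0.049 -0.933 -0.006]
```

View pics/l2.png

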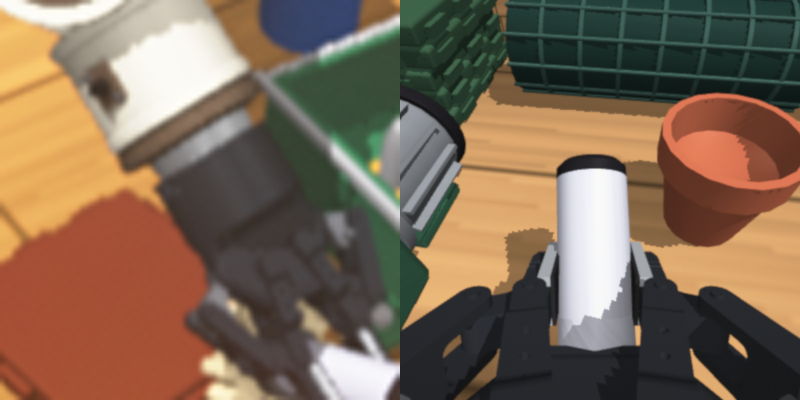

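Weight has gone off the wrist, so the rim just touches the bench. The tube points past the pot with clear space. I raise 5 mm and draw back against the edge in stages.

```bash
cat > lever.py <<'E'
from look import *
np.set_printoptions(precision=3,suppress=True)
hd=7.7;h=np.radians(hd);H=np.array([np.cos(h),np.sin(h),0]);Z=np.array([0,0,1.])
E=np.load("E.npy");Rp=tilt(hd,TH);q=wxyz(Rp)
def gp(e,off,ov):
    e=np.radians(e);a=np.array([np.cos(e),np.sin(e)])
    v=(-.074+ov)*a+off*np.array([np.sin(e),-np.cos(e)])
    return E-v[0]*H-v[1]*Z
def rep(t):
    s=ctrl.get_state();print(t,"%.2f"%s["time_s"],s["wrist_force"],s["width"]*1000)
E
python3 - <<'E'
from lever import *
rep("0")
g0=gp(24,.030,0)+.025*H+.005*Z
ctrl.line_to(tcp(g0,Rp),v=.1);rep("up")
print(ctrl.line_to(tcp(g0-.045*H,Rp),v=.04,stop_force=8));rep("touch")
s=ctrl.get_state();print("moved",(s["tool_pos"]-tcp(g0,Rp))@H)
np.save("touch.npy",s["tool_pos"])
E
```

```text
0 13.22 [ 0.317 -2.662 -0.977] 30.784029651453622
up 13.47 [-0.798  0.19  -4.799] 31.365803171615315
True
touch 14.26 [ 8.148 -0.4   -2.886] 31.18850310779586
moved -0.03201858974417731
```

```bash
python3 - <<'E'
import numpy as np
E=np.load("E.npy");h=np.radians(7.7);np.save("E.npy",E-.005*np.array([np.cos(h),np.sin(h),0]))
E
python3 - <<'E'
from lever import *
for e in (30,36,42,48,54,60):
    r=ctrl.line_to(tcp(gp(e,.030,.003),Rp),v=.06,stop_force=25);rep((e,r))
    if r: break
look("l3",0,(140,240,280,380))
E
```

```text
(30, False) 14.52 [9.244 4.41  6.191] 31.19507718140647
(36, False) 14.80 [8.91  4.822 3.46 ] 31.147685421999196
(42, False) 15.08 [ 9.397  5.404 -0.125] 31.46635001537594
(48, False) 15.37 [10.239  4.435 -1.645] 31.536568728538015
(54, False) 15.65 [ 7.23  -0.949  1.056] 31.620913471897367
(60, False) 15.93 [7.643 0.809 0.699] 31.37901726439462
```

View pics/l3.png

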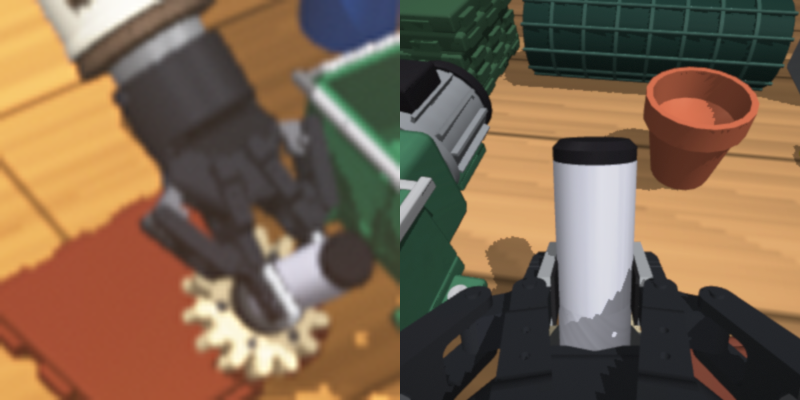

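Working: the gear has turned clearly towards flat and the top now sits at (594,148). Continuing to about 85°.

Run:
```python
from lever import *
for e in (66,72,78,84,90):
    r=ctrl.line_to(tcp(gp(e,.030,.004),Rp),v=.06,stop_force=25);rep((e,r))
    if r: break
look("l4",0,(140,240,270,370))
```

```text
(66, False) 16.32 [6.087 0.803 5.006] 31.28026448029221
(72, False) 16.61 [4.556 2.518 5.312] 31.3835674379222
(78, False) 16.89 [7.86  1.965 6.346] 30.98908625445643
(84, False) 17.18 [6.716 0.684 8.436] 31.65271270688843
(90, False) 17.46 [ 0.596  0.047 11.399] 31.053419662298843
```

View pics/l4.png

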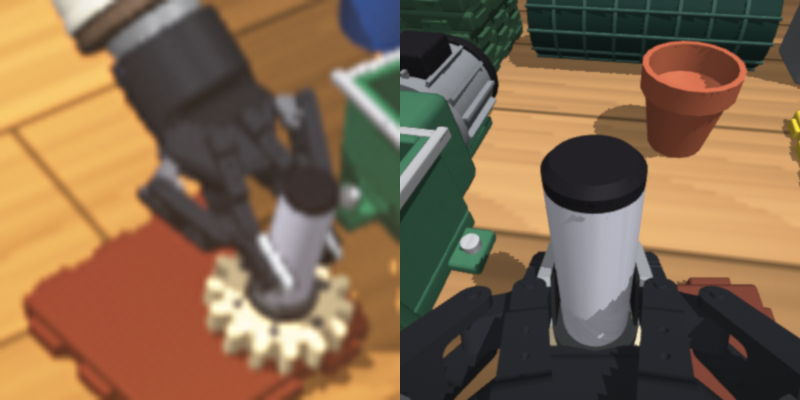

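The spindle is nearly upright, with the gear resting on the tile edge. I lift it, carry it to the middle, press down lightly to square it, and let go.

Run:
```python
from lever import *
s=ctrl.get_state();p=s["tool_pos"]
ctrl.line_to(p+.02*Z,v=.1);rep("up")
C=np.array([.4905,-.001,0]);t=tcp(C,Rp);t[2]=p[2]+.02
ctrl.line_to(t,v=.15)
r=ctrl.line_to(t-[0,0,.035],v=.05,stop_force=18);rep(r)
s=ctrl.get_state();print(s["tool_pos"],"g z above tile",s["tool_pos"][2]-d*Rp[2,2]-.02)
look("l5",0,(140,240,260,360))
```

```text
up 17.93 [-0.347  0.302 -5.351] 31.50026450340992
True 18.98 [-9.366 -0.692 15.494] 31.273090284739105
[0.51  0.002 0.081] g z above tile 0.07380517660536305
```

View pics/l5.png

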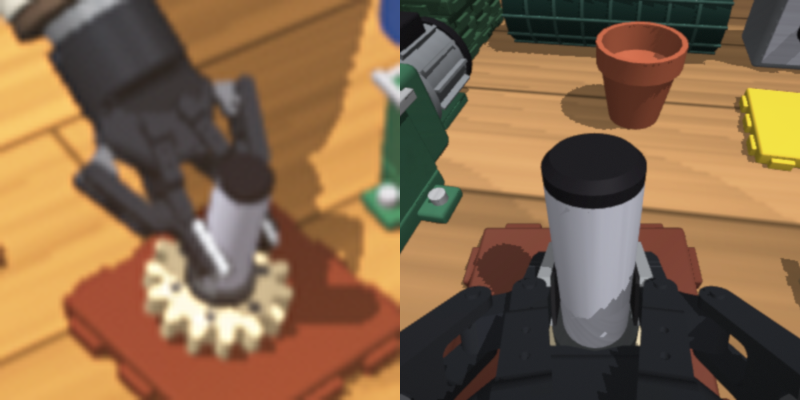

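Run:
```python
from lever import *
ctrl.set_gripper(0.085,30);rep("open")
s=ctrl.get_state();p=s["tool_pos"]
ctrl.line_to(p-.10*Rp[:,2],v=.15)
ctrl.move_ptp([.555,0.0,.25],wxyz(down(90)));ctrl.pause(.1)
W=ctrl.read_camera("wrist");pickle.dump(W,open("wt.pkl","wb"));cv2.imwrite("pics/wt.png",W["pixels"])
rep("look")
```

```text
open 19.65 [-0.791  0.001 -0.438] 84.9100384651174Traceback (most recent call last):
  File "<stdin>", line 4, in <module>
station.PlanningError: the arm cannot follow that straight line within its joint ranges
```

Run:
```python
from lever import *
s=ctrl.get_state();p=s["tool_pos"]
ctrl.line_to(p+[0,0,.11],v=.15);rep("up")
ctrl.move_ptp([.555,0.0,.25],wxyz(down(90)));ctrl.pause(.1)
W=ctrl.read_camera("wrist");pickle.dump(W,open("wt.pkl","wb"));cv2.imwrite("pics/wt.png",W["pixels"])
rep("look")
```

```text
up 20.54 [0.773 0.332 0.585] 84.82340504301426
look 22.60 [-0.129 -0.116  0.479] 84.90261233775905
```

View pics/wt.png

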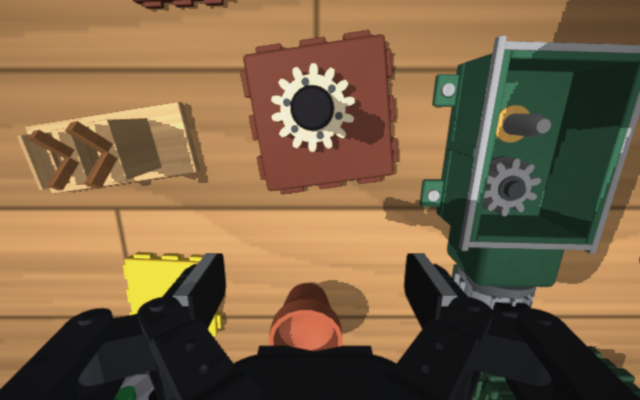

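The spindle stands free and upright on the tile, with the gear at (312,107). Now its position and tooth phase.

```bash
cat > ph.py <<'E'
from h import *
import pickle
np.set_printoptions(precision=4,suppress=True)
def phase(W,M,n,z):
    cs,_=cv2.findContours(cv2.resize(M,None,fx=1,fy=1),cv2.RETR_EXTERNAL,cv2.CHAIN_APPROX_NONE)
    c=max(cs,key=cv2.contourArea)[:,0,:].astype(float)
    P=np.array([plane(W,p,z)[:2] for p in c]);ctr,r=cv2.minEnclosingCircle((P*1000).astype(np.float32));C=np.array(ctr)/1000
    t=np.linspace(0,2*np.pi,1440,endpoint=False)
    for k in range(3):
        th=np.arctan2(*(P-C).T[::-1])%(2*np.pi);rr=np.hypot(*(P-C).T);o=np.argsort(th)
        f=np.interp(t,th[o],rr[o],period=2*np.pi)
        F=np.sum(f*np.exp(-1j*n*t));e=np.sum(f*np.exp(-1j*t))/720
        print(C,r,"phase",np.degrees(-np.angle(F)/n),"amp",abs(F)/.72)
        C=C+[e.real,-e.imag]
    return C
W=pickle.load(open("wt.pkl","rb"));im=W["pixels"];hsv=cv2.cvtColor(im,cv2.COLOR_BGR2HSV)
b=np.zeros(im.shape[:2],np.uint8);b[55:165,260:370]=1
m=((hsv[...,1]<120)&(hsv[...,2]>150)).astype(np.uint8)*b
phase(W,m,14,.04)
k=((hsv[...,2]<70)).astype(np.uint8)*b
kk,l,st,ce=cv2.connectedComponentsWithStats(k);i=l[107,312];print("top",st[i],ce[i],plane(W,ce[i],.15))
E
python3 ph.py
```

```text
[ 0.4807 -0.0025] 47.48509979248047 phase -1.1223721864730873 amp 6.452034662563752
[ 0.4804 -0.0034] 47.48509979248047 phase -1.11360057283254 amp 6.314776593923731
[ 0.4804 -0.0033] 47.48509979248047 phase -1.110640206166151 amp 6.319868600588364
top [ 290   85   44   45 1499] [311.9053 107.4189] [ 0.4805 -0.0022  0.15  ]
```

Gear axis is (0.4805, −0.0025) at both foot and top, so it is upright. The phase is −1.1°, and meshing needs about 12.3° mod 25.7, so I turn −12.3° after the grasp. Now take it from above.

```bash
cat > rep.py <<'E'
from look import *
np.set_printoptions(precision=3,suppress=True)
P=np.array([.4971,.2309]);
def rep(t):
    s=ctrl.get_state();print(t,"%.2f"%s["time_s"],s["wrist_force"],s["torque"],s["tool_pos"]*1000,"foot-seat mm %.1f"%((s["tool_pos"][2]-.101)*1000),s["width"]*1000);return s
E
python3 - <<'E'
from rep import *
q=wxyz(down(90));x,y=.4805,-.0025
ctrl.line_to([x,y,.20],v=.2)
ctrl.line_to([x,y,.097],v=.12,stop_force=12)
rep("down");ctrl.set_gripper(0.0,80);rep("grip")
ctrl.line_to([x,y,.12],v=.1);ctrl.line_to([x,y,.235],v=.25);rep("lift")
q2=wxyz(down(90-13.4+1.1))
ctrl.move_ptp([P[0],P[1],.235],q2);ctrl.pause(.2);rep("over")
S=ctrl.read_camera("scene");D=ctrl.read_camera("side");pickle.dump((S,D),open("c2.pkl","wb"))
cv2.imwrite("pics/o1.png",np.hstack([cv2.resize(S["pixels"][90:250,320:480],(400,400)),cv2.resize(D["pixels"][50:210,200:360],(400,400))]))
E
```

```text
down 24.21 [0.514 0.584 1.045] [ 0.019 -0.005 -0.003] [480.956  -2.529  97.657] foot-seat mm -3.3 84.75691718971278
grip 24.74 [-2.149  1.284  5.416] [ 0.161  0.28  -0.035] [480.677  -2.377  97.479] foot-seat mm -3.5 32.59642835029881
lift 25.73 [-0.882  0.337 -5.721] [ 0.054 -0.027  0.062] [480.038  -2.445 233.192] foot-seat mm 132.2 32.282279297562354
over 26.87 [-0.712  0.53  -5.372] [-0.026 -0.019  0.002] [497.332 229.96  234.829] foot-seat mm 133.8 32.44883884596314
```

View pics/o1.png

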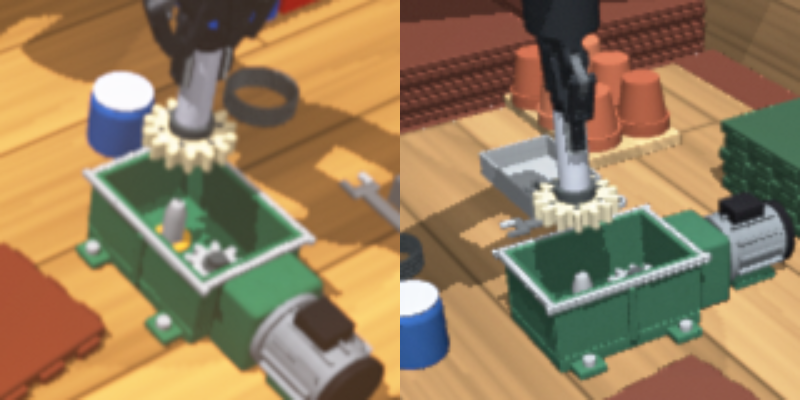

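The spindle hangs upright above the post, with the gear clear of the rim in both views. Lowering with force guarding.

Run:
```python
from rep import *
r=ctrl.line_to([P[0],P[1],.165],v=.15,stop_force=10);rep(r)
if not r:
    r=ctrl.line_to([P[0],P[1],.128],v=.05,stop_force=10);rep(r)
if not r:
    r=ctrl.line_to([P[0],P[1],.112],v=.03,stop_force=10);rep(r)
```

```text
False 27.58 [ 0.099 -0.026 -4.3  ] [0.002 0.014 0.009] [497.437 230.919 165.795] foot-seat mm 64.8 32.61447692288382
False 28.48 [-0.315 -0.308 -4.196] [-0.028  0.051 -0.04 ] [497.253 230.936 128.267] foot-seat mm 27.3 32.24726260660582
False 29.16 [-0.683 -0.646 -5.252] [ 0.03  -0.021  0.052] [497.141 230.914 112.055] foot-seat mm 11.1 32.32311048138015
```

The foot is 11 mm above the seat with no contact force, so the teeth have already slipped in. Down to the seat.

Run:
```python
from rep import *
r=ctrl.line_to([P[0],P[1],.099],v=.02,stop_force=8);s=rep(r)
S=ctrl.read_camera("scene");D=ctrl.read_camera("side")
cv2.imwrite("pics/o2.png",np.hstack([cv2.resize(S["pixels"][90:250,320:480],(400,400)),cv2.resize(D["pixels"][80:240,200:360],(400,400))]))
```

```text
True 29.69 [-0.967 -0.052  6.58 ] [-0.08  0.17 -0.04] [497.06  230.952 101.428] foot-seat mm 0.4 32.126269499625096
```

View pics/o2.png

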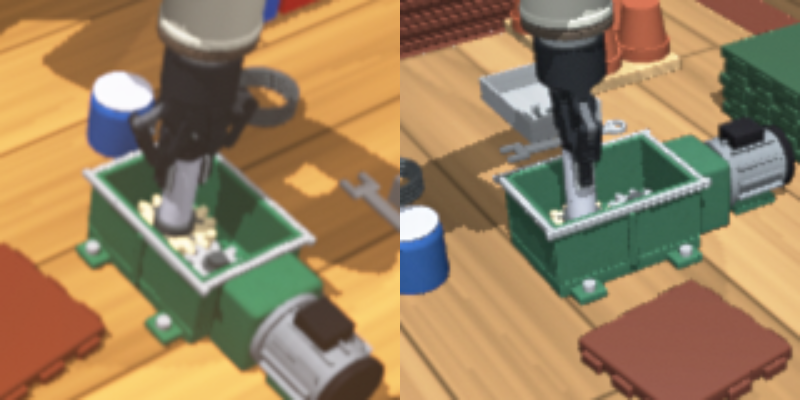

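The spindle stopped at the predicted seat height with about 12 N. Releasing and retreating.

Run:
```python
from rep import *
ctrl.set_gripper(0.062);rep("open")
ctrl.line_to([P[0],P[1],.26],v=.2);
ctrl.line_to([P[0]+.072,P[1],.26],v=.2);ctrl.pause(.2);rep("up")
W=ctrl.read_camera("wrist");S=ctrl.read_camera("scene");D=ctrl.read_camera("side");pickle.dump((W,S,D),open("cf.pkl","wb"))
cv2.imwrite("pics/f1.png",W["pixels"]);cv2.imwrite("pics/f2.png",S["pixels"]);cv2.imwrite("pics/f3.png",D["pixels"])
```

```text
open 30.18 [-1.122 -0.229  1.456] [-0.023 -0.034  0.03 ] [496.516 230.739 100.568] foot-seat mm -0.4 62.27296713627386
up 31.84 [ 0.118  0.276 -0.35 ] [ 0.012 -0.001  0.025] [568.47  231.04  260.148] foot-seat mm 159.1 62.01484176510635
```

View pics/f1.png

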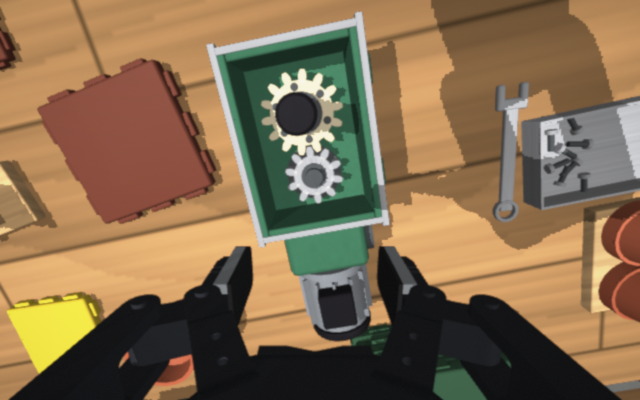

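View pics/f2.png

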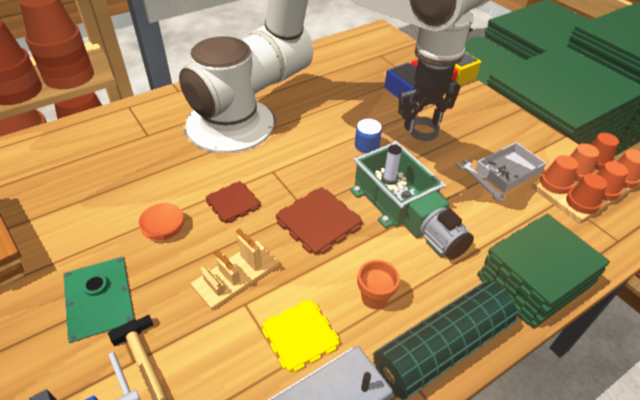

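View pics/f3.png

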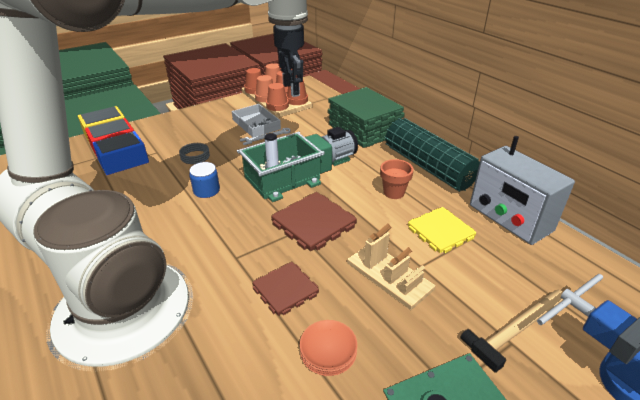

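The wrist view shows the gear at (301,112) meshed with the pinion at (313,176). The bystanders appear at the same pixels as at the start. One height check of the top, then hand in.

Run:
```python
from rep import *
W,S,D=pickle.load(open("cf.pkl","rb"));S0,D0=pickle.load(open("c0.pkl","rb"))
print(tri((S,(393.5,149.5)),(D,(270.5,137))), "expect top z .154")
for n,a,b,bx in (("pot",S,S0,(255,310,350,405)),("saucer",S,S0,(195,245,130,195)),("tin",S,S0,(115,155,350,385)),("pot D",D,D0,(155,200,375,420)),("saucer D",D,D0,(315,375,295,360)),("tin D",D,D0,(158,200,185,225))):
    x=np.abs(a["pixels"][bx[0]:bx[1],bx[2]:bx[3]].astype(int)-b["pixels"][bx[0]:bx[1],bx[2]:bx[3]]).max(2);print(n,(x>40).sum())
ctrl.finish_job()
```

```text
(array([0.497, 0.229, 0.149]), [0.5039389134655926, 0.5039389134654915]) expect top z .154
pot 0
saucer 0
tin 280
pot D 0
saucer D 0
tin D 226
the job is handed in; nothing more can be done
```

Run:
```python
from h import *
import pickle
W,S,D=pickle.load(open("cf.pkl","rb"));S0,D0=pickle.load(open("c0.pkl","rb"))
for n,c0,c1,b in (("S",S0,S,(100,170,340,400)),("D",D0,D,(150,210,170,240))):
  for c in (c0,c1):
    i=c["pixels"][b[0]:b[1],b[2]:b[3]];h=cv2.cvtColor(i,cv2.COLOR_BGR2HSV)
    m=((h[...,0]>105)&(h[...,0]<128)&(h[...,1]>120)).astype(np.uint8);k,l,st,ce=cv2.connectedComponentsWithStats(m)
    j=1+st[1:,4].argmax();print(n,st[j],ce[j])
cv2.imwrite("pics/tin.png",np.vstack([np.hstack([cv2.resize(c["pixels"][100:170,340:400],(360,280)) for c in (S0,S)]),np.hstack([cv2.resize(c["pixels"][150:210,170:240],(360,280)) for c in (D0,D)])]))
```

```text
S [ 16  29  24  23 212] [22.93867925 39.70754717]
S [ 16  29  24  23 250] [23.676 40.22 ]
D [ 20  20  29  27 530] [35.10188679 34.80754717]
D [ 20  20  29  27 532] [35.04887218 34.79323308]
```

View pics/tin.png

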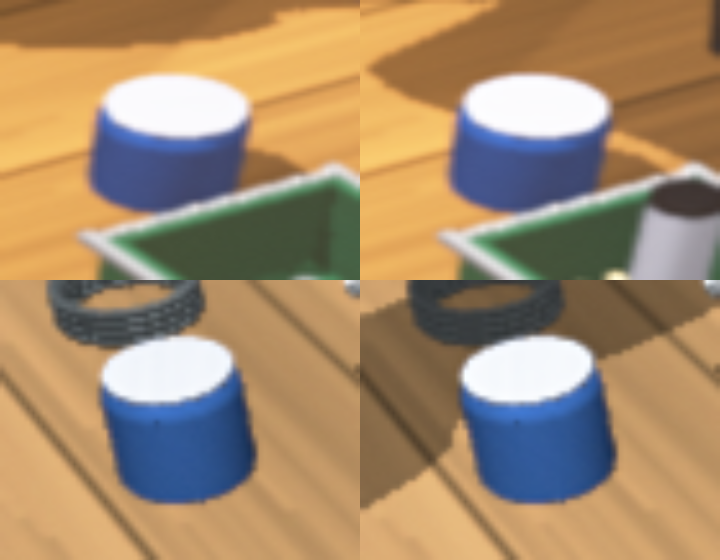

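The spindle is home on the post in the gear case, teeth meshed with the pinion, and the job was handed in with the arm clear at about 32 s on the robot clock. I stood it on the red-brown tile and let go first, then took it again from straight above.

- **Mishap:** on the way from the rest to the tile, the spindle pivoted in the jaws. The gear most likely caught the high end of the rest. I saw it in the pictures, hung the gear over the tile's far edge and levered it back upright, with wrist force readings up to about 12 N. I then stood it in the middle of the tile.
- **No rocking needed:** I measured both tooth angles by camera and turned the gear to match. The teeth went in on the first lowering.
- **Seating:** it stopped within about 0.5 mm of the predicted seat height. The stop was a change of about 12 N on the wrist, against the 60 N limit.
- **Last checks:** the final pictures show the spindle upright, meshed and released. Pot and saucers match their starting pictures exactly. The tin's check flagged changed pixels, but its outline has not moved; only the arm's shadow around it has.
- **One disagreement:** the hand-picked two-view height of the spindle's top came out about 5 mm lower than expected (149 mm against 154 mm). That is most likely pixel-picking error. It rules out the 20 mm too high case of the gear resting on the pinion.

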